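Pack the scanned tail vertebrae into their stacking trays

TASK

The three fossil tail vertebrae have been scanned; pack them away in one stack of the three plywood trays. The deep tray goes at the bottom with the largest vertebra in it, the medium tray sits squarely on top of it with the middle vertebra, and the shallow tray squarely on top of that with the smallest vertebra; each vertebra stands upright on its flat end, as it stands now. The fossils are brittle, so set them down and never drop them, and leave the jar, the tin, the rib and the brush where they are.

Things in the scene. Friction and masses are not known exactly. Their poses are not given: they have to be found in the camera images.
- deep_tray: Deepest of three open birch plywood trays with dark grey lining, each 130 mm long (x) by 68 mm wide (y) outside, walls 4 mm, inside 122 x 60 mm, brass label holder on the -x end. This one is 72 mm high, with a flat bottom; lining 8 mm above the origin, 64 mm below the rim; 0.45 kg, stands loose. Origin: centre of the underside; z up.
- medium_tray: Tray of middle depth, same outline and walls. Two cleats (10 x 48 x 4 mm) under its ends drop inside the tray below with 5 mm play; its board rests on that rim. 54 mm high with cleats; lining 12 mm above the origin, 42 mm below the rim; 0.14 kg. Origin: centre of its underside, level with the cleats' feet; z up. Seated: origin 68 mm above the deep tray's.
- shallow_tray: Shallowest tray, same outline, walls and cleats. 38 mm high with cleats; lining 12 mm above the origin, 26 mm below the rim; 0.11 kg. Origin: centre of its underside, level with the cleats' feet; z up. Seated: origin 50 mm above the medium tray's origin.
- large_vertebra: Largest of three brown fossil tail vertebrae, standing on a flat end: waisted spool, 40 mm diameter (32 mm waist), 48 mm high, low arch on its +x side with two prongs reaching 53 mm. Free to hold across the spool along y. Footprint 48 (x) by 40 (y) mm; 0.155 kg. Origin: centre of the footprint, on the underside; z up; spool axis 4 mm from it towards -x.
- middle_vertebra: Middle-sized vertebra of the same shape: spool 32 mm diameter (26 mm waist), 32 mm high, prongs to 36 mm. Hold across y. Footprint 38 (x) by 32 (y) mm; 0.07 kg. Origin: centre of the footprint, on the underside; z up; spool axis 3.2 mm from it towards -x.
- small_vertebra: Smallest vertebra of the same shape: spool 24 mm diameter (19 mm waist), 20 mm high, prongs to 23 mm. Hold across y. Footprint 29 (x) by 24 (y) mm; 0.026 kg. Origin: centre of the footprint, on the underside; z up; spool axis 2.4 mm from it towards -x.
- jar: Bystander: amber glass jar with a black screw cap, 48 mm in diameter, 60 mm high, upright. Origin: centre of its underside.
- marker_tin: Bystander: low round metal tin with lid, 57 mm in diameter, 33 mm high. Origin: centre of its underside.
- rib: Bystander: curved brown fossil rib piece lying beyond the trays, about 240 mm long (its y), 18 mm thick. Origin: on the table near its middle.
- brush: Bystander: flat dusting brush with a wooden handle, lying near the robot, about 190 mm long (its x, bristles to +x), 34 mm wide, 10 mm high. Origin: on the table under the bristle end of the handle.

How it is judged (in metres and radians):
At the end, for the whole second after the job is handed in: Trays deep, medium, shallow seated in one stack from the table up (10 mm sideways, 3 mm in height, 0.15 rad in turn, level to 0.06 rad); large, middle, small vertebra on the lining of each in that order, upright to 0.12 rad; all released and at rest (x of medium_tray in the frame of deep_tray between -0.01 and 0.01 m and y of medium_tray in the frame of deep_tray between -0.01 and 0.01 m and z of medium_tray in the frame of deep_tray between 0.065 and 0.071 m and angle between the x axis of medium_tray and the x axis of deep_tray, either way round below 0.15 rad and angle between each of medium_tray, shallow_tray's own z axis and vertical below 0.06 rad and x of shallow_tray in the frame of medium_tray between -0.01 and 0.01 m and y of shallow_tray in the frame of medium_tray between -0.01 and 0.01 m and z of shallow_tray in the frame of medium_tray between 0.047 and 0.053 m and angle between the x axis of shallow_tray and the x axis of medium_tray, either way round below 0.15 rad and height (world z) of deep_tray below 0.004 m and angle between deep_tray's own z axis and vertical below 0.05 rad and x of large_vertebra in the frame of deep_tray between -0.052 and 0.052 m and y of large_vertebra in the frame of deep_tray between -0.03 and 0.03 m and z of large_vertebra in the frame of deep_tray between 0.004 and 0.012 m and angle between each of large_vertebra, middle_vertebra, small_vertebra's own z axis and vertical below 0.12 rad and x of middle_vertebra in the frame of medium_tray between -0.052 and 0.052 m and y of middle_vertebra in the frame of medium_tray between -0.03 and 0.03 m and z of middle_vertebra in the frame of medium_tray between 0.008 and 0.016 m and x of small_vertebra in the frame of shallow_tray between -0.052 and 0.052 m and y of small_vertebra in the frame of shallow_tray between -0.03 and 0.03 m and z of small_vertebra in the frame of shallow_tray between 0.008 and 0.016 m and linear speed of each of large_vertebra, middle_vertebra, small_vertebra, deep_tray, medium_tray, shallow_tray below 0.02 m/s); the robot touches nothing.
It fails at once if a vertebra is dropped (falls freely from more than about 30 mm) ((linear speed of large_vertebra above 0.77 m/s and contact force between large_vertebra and anything else below 0.02 N) or (linear speed of middle_vertebra above 0.77 m/s and contact force between middle_vertebra and anything else below 0.02 N) or (linear speed of small_vertebra above 0.77 m/s and contact force between small_vertebra and anything else below 0.02 N)).
It fails at once if the jar, tin, rib or brush is pushed more than 30 mm from its place (distance of any of jar, marker_tin, rib, brush from where it was at the start of the episode above 0.03 m).
It also fails if it takes over 131 s, if anything falls off the work surface, if the arm or the gripper's body presses on something with over 40 N, if the wrist force passes 120 N, or if a joint passes its speed limit or range.

ROBOT

A 6-joint arm with a two-finger parallel gripper is mounted at the origin on the work surface. World frame = base frame: x ahead of the robot, y to its left, z up, the work surface at z = 0. Lengths are in m, angles in degrees, forces in N, time in s.
With the tool pointing down it reaches from about 0.3 to 0.75 m from the base axis. Payload 8.5 kg.
Tool frame: the origin (TCP) lies between the finger pads; the fingertips stand env.finger_overhang ahead of it and the grasp point (between the pads) lies 2 mm behind it (env.finger_overhang is the distance from the TCP to the fingertips, in m); z points along the fingers, y is the line along which they close (so a half turn about z gives the same grasp; the last joint's range is limited). The gripper opens to 85 mm and grips with 20 to 120 N. Pads are 22 mm wide; open, the fingers measure 114 mm over their backs; the gripper's body (76 mm by 85 mm) begins 54 mm behind the grasp point. The pads swing forward as they close: fully open they stand 13 mm farther back than shut.
Start: joints at [-76.794, 21.807, 74.336, -0, 83.858, -12.336], TCP at [0.237, -0.496, 0.248] pointing down, gripper open.
Joint ranges: [-178.18, 178.18], [-50.72, 133.34], [12.68, 142.11], [-81.47, 261.47], [9.98, 163.14], [-165.26, 165.26]. Speed limits (degrees/s): [136.94, 136.94, 180, 180, 180, 180].

INTERFACE

Orientations are given as a 3x3 rotation matrix whose columns are the frame's x, y, z axes.
In Python, from rig import env gives the robot as it stands. The module is installed in compiled form; this text tells all that it offers.
- The arm moves only by the tool jog_arm, never from a script. Its arguments are lists of equal length, an entry for each row: "hand": the finger opening in m, from 0 to 0.0854; "travel": the shift along the world's x, y, z in m, a list of three; "yaw": the turn about the world's z in rad. A call has exactly 5 rows; each row shifts and turns the commanded pose from where the row before left it; what a row does not reach is not made up. A row lasts 1/8 s, in which the tool goes at most 62.5 mm and 10.7 degrees, less where a joint would pass 70% of its speed; a pose out of reach is approached as far as the arm can. A call is refused whole if a number of a shift passes 0.0625 or a number of a turn 0.188, either way. A call with a gripper value outside its range is refused whole. The fingers move at their own pace and stop on an object; "grip_force" is the grip in N (left out, the last holds). Time passes only in rows, so rows that do not move let the fingers close, or fill a call up. It gives the time, the measured TCP pose, the force, the opening and the grip force at its end, in the units of the state.
- env.observe(): the state, without advancing time (a new reading comes with each control period).
- env.get_image(name): name is "side" or "top"; returns the picture (420x560x3 uint8, red, green, blue); there is no depth.
- env.calibration(name): a dict with "fx", "fy", "cx", "cy" (pixels), "k1" (the pictures are not rectified: a ray, as slopes to the right and down, at radius r is drawn at 1 + k1 r^2 times it, then the intrinsics apply), "position" and "rotation" of the camera in the world. Camera axes: x right, y down, z forward; pixel columns grow to the right and rows downward; lengths in m; the calibration is good to about 2 mm. A picture is of the moment at which its call begins. calibration takes no time and is no camera call.
- env.close_job(): hands the job in; it is judged then, once.
The state is a dict: "time_s": time; "q": joint angles; "qvel": joint speeds; "joint_efforts": joint torques, N m; "position": TCP position; "tool_rot": TCP orientation; "ft_force": force on the tool from outside, world axes, zero at the start; "wrist_torque": the same for the moment, N m; "grip_width": finger opening in m; "gripper_force": force on a finger pad.
Only numpy, scipy, OpenCV 4.12 (cv2) and the standard library are available. Lean on these libraries where they do the work, as an engineer would, in place of code of your own. Each camera call takes 0.05 s, during which the arm holds its last target. There are 200 camera calls.

## Working session

There is one attempt and no reset: what is moved stays moved. The work goes in short steps, Python scripts to look and compute and a tool call to move; the robot and the scene stay as the last step left them, time stands still between calls to the robot, and variables do not carry over. Pictures are saved under pics/ and viewed, at most 14 in all, crops included, and the job is handed in when it is done.

Besides the shell and the picture viewer there is one more tool, called after "Call:" as a command line: name --pt "numbers of a row" for each row, then --argument value for the rest. jog_arm: Moves the arm, as the interface text tells. Its arguments: {"type":"object","properties":{"hand":{"type":"array"},"travel":{"type":"array"},"yaw":{"type":"array"},"grip_force":{"type":"number"}},"required":["hand","travel","yaw"]}

```bash
mkdir -p pics
cat > h.py <<'E'
import numpy as np, cv2
from rig import env
def snap(n,f):
    im=env.get_image(n); cv2.imwrite(f,im[:,:,::-1]); return im
def ray(n,u,v):
    c=env.calibration(n)
    K=np.array([[c["fx"],0,c["cx"]],[0,c["fy"],c["cy"]],[0,0,1]]);
    p=cv2.undistortPoints(np.array([[[u,v]]],float),K,np.array([c["k1"],0,0,0,0.]))[0,0]
    d=np.array(c["rotation"])@np.array([p[0],p[1],1]); return np.array(c["position"]),d
def onz(n,u,v,z):
    o,d=ray(n,u,v); return o+d*(z-o[2])/d[2]
E
python3 - <<'E'
from h import *
a=snap("top","pics/t0.png");b=snap("side","pics/s0.png")
for n in("top","side"):
    print(env.calibration(n))
s=env.observe();print(s["time_s"],s["tool_rot"],env.finger_overhang,s["grip_width"])
E
```

```text
{'fx': 481.2370106180956, 'fy': 481.2370106180956, 'cx': 278.1431332279619, 'cy': 208.4785604849017, 'k1': -0.07475250847085746, 'position': array([ 0.45036019, -0.01582632,  1.27845808]), 'rotation': array([[ 0.00713751, -0.99615202,  0.08735102],
       [-0.99992591, -0.00624854,  0.01044625],
       [-0.00986023, -0.08741911, -0.99612282]])}
{'fx': 476.0580877077288, 'fy': 476.0580877077288, 'cx': 282.0294352253176, 'cy': 211.8174167668876, 'k1': -0.06972320628855719, 'position': array([0.40679416, 0.77835268, 0.71089329]), 'rotation': array([[-0.98656226, -0.11144482,  0.11947786],
       [-0.16311445,  0.62968841, -0.75953024],
       [ 0.00941188, -0.76881244, -0.63940508]])}
0.1 [[ 9.02258557e-01  4.31195316e-01 -3.09971255e-04]
 [ 4.31195349e-01 -9.02257724e-01  1.25311822e-03]
 [ 2.60664746e-04 -1.26429480e-03 -9.99999167e-01]] 0.017 0.08541411439884818
```

View pics/t0.png

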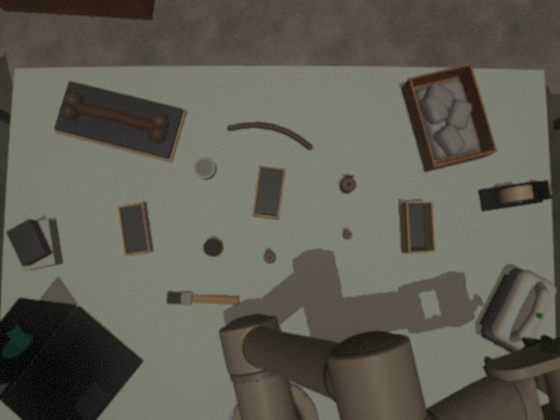

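View pics/s0.png

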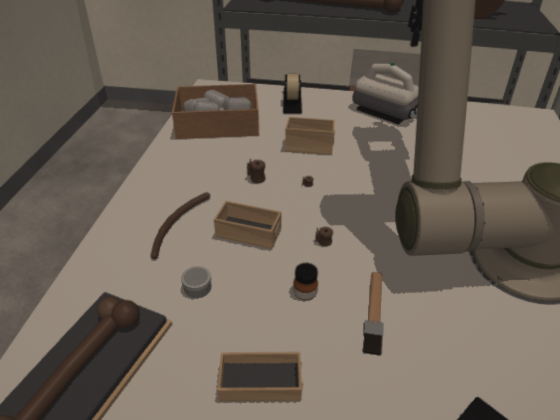

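The top view has the trays at (135,229), (269,192) and (417,227), which looks deep. The vertebrae are at (347,184) large, (270,256) middle and (347,234) small. The side view agrees. Next I'll measure and zoom in.

Run:
```python
from h import *
t=cv2.imread("pics/t0.png"); s=cv2.imread("pics/s0.png")
def crop(im,u,v,h,f): return cv2.resize(im[v-h:v+h,u-h:u+h],(264,264),interpolation=cv2.INTER_CUBIC)
rows=[np.hstack([crop(t,u,v,h,1) for u,v,h in [(135,229,33),(269,192,33),(417,227,33)]]),
      np.hstack([crop(t,u,v,h,1) for u,v,h in [(347,184,16),(270,256,16),(347,234,16)]])]
m=np.clip(np.vstack(rows).astype(float)*1.6,0,255).astype(np.uint8); cv2.imwrite("pics/m0.png",m)
bg=np.median(t[150:300,150:450].reshape(-1,3),0); print(bg)
d=np.abs(t.astype(float)-bg).max(2)
sc=(t.astype(float)/t.sum(2,keepdims=True)); b0=bg/bg.sum()
chro=np.abs(sc-b0).max(2)
mask=((d>22)).astype(np.uint8)*255
cs,_=cv2.findContours(mask,cv2.RETR_EXTERNAL,cv2.CHAIN_APPROX_NONE)
for nm,p,z in [("L",(135,229),.038),("M",(269,192),.054),("R",(417,227),.072),("lv",(347,184),.048),("mv",(270,256),.032),("sv",(347,234),.02)]:
    c=max(cs,key=lambda c:cv2.pointPolygonTest(c,p,True))
    r=cv2.minAreaRect(c); box=cv2.boxPoints(r)
    w=np.array([onz("top",*q,z)[:2] for q in box])
    print(nm,cv2.contourArea(c),np.round(r[0],1),np.round(r[1],1),round(r[2],1))
    print("  world",np.round(w,4).tolist(),"cen",np.round(w.mean(0),4),"sides",np.round([np.linalg.norm(w[0]-w[1]),np.linalg.norm(w[1]-w[2])],4))
```

```text
[114. 128. 125.]
L 1424.0 [135.1 228.3] [52.  29.8] 82.3
  world [[0.5669, 0.4198], [0.5778, 0.3416], [0.4437, 0.3194], [0.4326, 0.3967]] cen [0.5052 0.3694] sides [0.0789 0.1359]
M 1309.5 [268.6 192.2] [27.2 52.2] 7.6
  world [[0.5373, 0.0646], [0.6711, 0.0484], [0.6621, -0.0212], [0.5286, -0.0044]] cen [0.5998 0.0218] sides [0.1348 0.0702]
R 1768.0 [416.2 225.4] [54.7 34.9] 86.7
  world [[0.5818, -0.3038], [0.5875, -0.3929], [0.4498, -0.3982], [0.4445, -0.3099]] cen [ 0.5159 -0.3512] sides [0.0892 0.1379]
lv 247.0 [347.5 183.5] [19. 17.] 90.0
  world [[0.6487, -0.1595], [0.649, -0.2036], [0.5995, -0.2031], [0.5992, -0.1593]] cen [ 0.6241 -0.1814] sides [0.044  0.0495]
mv 133.0 [269.5 255.5] [15. 11.] 90.0
  world [[0.4569, 0.0331], [0.4571, 0.0046], [0.4186, 0.0043], [0.4183, 0.0327]] cen [0.4377 0.0187] sides [0.0284 0.0386]
sv 75.0 [346.5 233.5] [11.  9.] 90.0
  world [[0.5105, -0.1701], [0.5106, -0.1937], [0.4819, -0.1935], [0.4818, -0.17]] cen [ 0.4962 -0.1818] sides [0.0236 0.0288]<stdin>:9: RuntimeWarning: invalid value encountered in divide
```

View pics/m0.png

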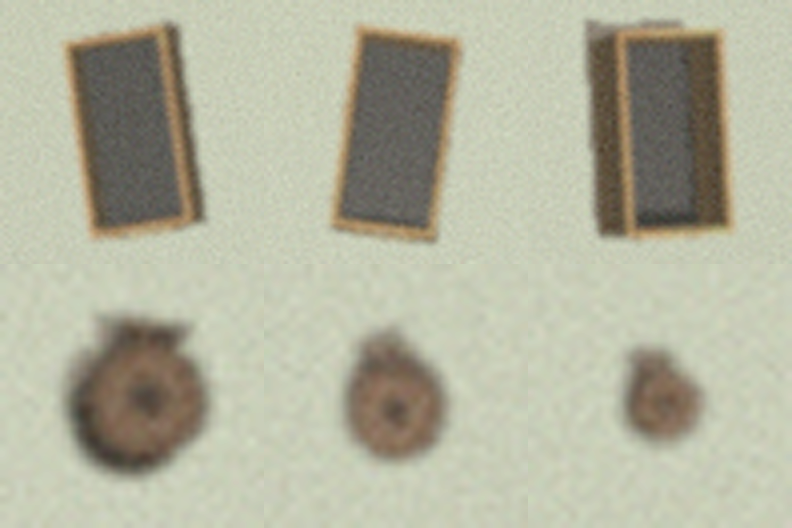

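The montage shows the plywood rims clearly. The shallow tray is on the left, the medium in the centre and the deep on the right, with dark side walls. All arches point up the image (+x); the middle and small ones lean slightly left.

Run:
```python
from h import *
def P(u0,v0,h,x,y,z):
    k=264/(2*h); return onz("top",u0-h+(x+.5)/k-.5,v0-h+(y+.5)/k-.5,z)[:2]
for nm,c,z,pts in [("shallow",(135,229,33),.038,[(67,43),(165,27),(190,222),(93,236)]),("medium",(269,192,33),.054,[(94,28),(197,40),(171,240),(68,228)]),("deep",(417,227,33),.072,[(88,32),(193,31),(204,229),(105,236)])]:
    w=np.array([P(*c,*p,z) for p in pts]); L=(w[0]+w[1]-w[2]-w[3])/2; W=(w[0]+w[3]-w[1]-w[2])/2
    print(nm,np.round(w.mean(0),4),"L",np.linalg.norm(L).round(4),"W",np.linalg.norm(W).round(4),"yaw",np.degrees(np.arctan2(L[1],L[0])).round(1),np.degrees(np.arctan2(-W[0],W[1])).round(1))
for nm,c,z,a,b in [("lv",(347,184,16),.048,(145,136),(145,62)),("mv",(270,256,16),.032,(131,143),(118,81)),("sv",(347,234,16),.02,(135,141),(120,93))]:
    A=P(*c,*a,z);B=P(*c,*b,z);d=B-A; print(nm,np.round(A,4),np.degrees(np.arctan2(d[1],d[0])).round(1))
# two-view cross-check with the side view: project tops
def proj(n,X):
    k=env.calibration(n);R=np.array(k["rotation"]);p=R.T@(np.array(X)-k["position"]);x=p[:2]/p[2];f=1+k["k1"]*(x@x);return np.round([k["fx"]*x[0]*f+k["cx"],k["fy"]*x[1]*f+k["cy"]],1)
for X in [(.624,-.181,.048),(.436,.019,.032),(.495,-.182,.02),(.6,.022,.054),(.516,-.35,.072),(.505,.37,.038)]: print(X,proj("side",X))
```

```text
shallow [0.5044 0.3728] L 0.1279 W 0.0651 yaw 9.4 9.1
medium [0.6    0.0214] L 0.1301 W 0.0665 yaw -6.8 -6.4
deep [ 0.5128 -0.3621] L 0.1268 W 0.065 yaw 3.0 2.5
lv [ 0.6227 -0.183 ] -0.4
mv [0.4341 0.0188] 12.4
sv [ 0.4932 -0.1829] 17.2
(0.624, -0.181, 0.048) [256.2 163.9]
(0.436, 0.019, 0.032) [323.6 230.8]
(0.495, -0.182, 0.02) [307.4 178.2]
(0.6, 0.022, 0.054) [247.7 215.2]
(0.516, -0.35, 0.072) [308.1 125.8]
(0.505, 0.37, 0.038) [259.  368.3]
```

Run:
```python
import cv2,numpy as np
s=cv2.imread("pics/s0.png")
c=lambda u,v,h:cv2.resize(s[v-h:v+h,u-h:u+h],(264,264),interpolation=cv2.INTER_CUBIC)
cv2.imwrite("pics/m1.png",np.vstack([np.hstack([c(257,170,22),c(325,236,22),c(308,181,22)]),np.hstack([c(260,377,42),c(248,224,42),c(310,136,42)])]))
```

```text
(no output)
```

View pics/m1.png

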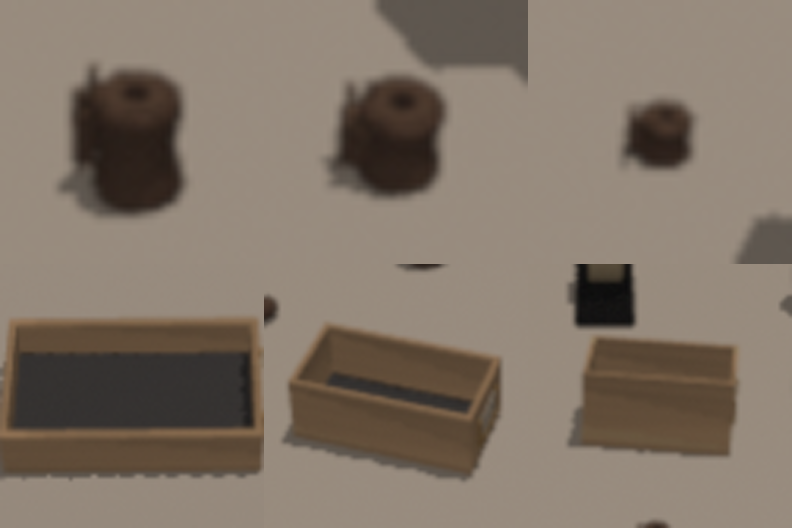

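Both views agree on positions and heights. First move: above the large vertebra.

Call:
jog_arm --hand '[0.085,0.085,0.085,0.085,0.085]' --pt "0.0386 0.0313 -0.005" --pt "0.0386 0.0313 -0.005" --pt "0.0386 0.0313 -0.005" --pt "0.0386 0.0313 -0.005" --pt "0.0386 0.0313 -0.005" --yaw '[-0.0445,-0.0445,-0.0445,-0.0445,-0.0445]' --grip_force 40

```text
time_s: 0.72
position: [0.4312, -0.3385, 0.2229]
tool_rot: [[0.976, 0.22, -0.0], [0.22, -0.976, 0.0], [-0.0, -0.0, -1.0]]
ft_force: [0.9, -0.5, -0.1]
grip_width: 0.085
gripper_force: 0.0
```

Call:
jog_arm --hand '[0.085,0.085,0.085,0.085,0.085]' --pt "0.0386 0.0313 -0.015" --pt "0.0386 0.0313 -0.015" --pt "0.0386 0.0313 -0.015" --pt "0.0386 0.0313 -0.015" --pt "0.0386 0.0313 -0.015" --yaw '[-0.0445,-0.0445,-0.0445,-0.0445,-0.0445]'

```text
time_s: 1.35
position: [0.6242, -0.182, 0.1474]
tool_rot: [[1.0, -0.001, -0.001], [-0.001, -1.0, 0.0], [-0.001, -0.0, -1.0]]
ft_force: [-0.5, -0.7, 0.4]
grip_width: 0.0849
gripper_force: 0.0
```

Call:
jog_arm --hand '[0.085,0.085,0.085,0.085,0.085]' --pt "0 0 0" --pt "0 0 0" --pt "0 0 0" --pt "0 0 0" --pt "0 0 0" --yaw '[0,0,0,0,0]'

```text
time_s: 1.98
position: [0.6229, -0.1837, 0.1487]
tool_rot: [[1.0, 0.0, 0.0], [0.0, -1.0, -0.0], [0.0, 0.0, -1.0]]
ft_force: [-0.4, -0.1, -1.1]
grip_width: 0.0853
gripper_force: 0.0
```

Call:
jog_arm --hand '[0.085,0.085,0.085,0.085,0.085]' --pt "0 0 -0.03" --pt "0 0 -0.03" --pt "0 0 -0.03" --pt "0 0 -0.02" --pt "0 0 -0.01" --yaw '[0,0,0,0,0]'

```text
time_s: 2.6
position: [0.6228, -0.1833, 0.0274]
tool_rot: [[1.0, 0.001, -0.001], [0.001, -1.0, 0.001], [-0.001, -0.001, -1.0]]
ft_force: [0.7, -0.4, 0.7]
grip_width: 0.0847
gripper_force: 0.0
```

Call:
jog_arm --hand '[0.05,0.045,0.035,0.025,0.025]' --pt "0 0 0" --pt "0 0 0" --pt "0 0 0" --pt "0 0 0" --pt "0 0 0" --yaw '[0,0,0,0,0]'

```text
time_s: 3.22
position: [0.6236, -0.1835, 0.0295]
tool_rot: [[1.0, 0.001, 0.002], [0.001, -1.0, -0.001], [0.002, 0.001, -1.0]]
ft_force: [-0.9, -0.1, 5.8]
grip_width: 0.0375
gripper_force: 39.6
```

Call:
jog_arm --hand '[0.025,0.025,0.025,0.025,0.025]' --pt "0 0 0" --pt "0 0 0.01" --pt "0 0 0.02" --pt "0 0 0.03" --pt "0 0 0.02" --yaw '[0,0,0,0,0]'

```text
time_s: 3.85
position: [0.6232, -0.1832, 0.11]
tool_rot: [[1.0, 0.001, 0.001], [0.001, -1.0, -0.0], [0.001, 0.0, -1.0]]
ft_force: [0.9, -0.6, -1.7]
grip_width: 0.0376
gripper_force: 40.1
```

Call:
jog_arm --hand '[0.025,0.025,0.025,0.025,0.025]' --pt "-0.011 -0.0182 0.012" --pt "-0.011 -0.0182 0.012" --pt "-0.011 -0.0182 0.012" --pt "-0.011 -0.0182 0.012" --pt "-0.011 -0.0182 0.012" --yaw '[0.162,0.162,0.162,0.162,0.162]'

```text
time_s: 4.47
position: [0.5676, -0.2746, 0.1689]
tool_rot: [[0.685, 0.729, -0.0], [0.729, -0.685, 0.0], [0.0, -0.0, -1.0]]
ft_force: [-0.1, -0.3, -1.3]
grip_width: 0.0372
gripper_force: 40.1
```

Call:
jog_arm --hand '[0.025,0.025,0.025,0.025,0.025]' --pt "-0.011 -0.0182 0" --pt "-0.011 -0.0182 0" --pt "-0.011 -0.0182 0" --pt "-0.011 -0.0182 0" --pt "-0.011 -0.0182 0" --yaw '[0.162,0.162,0.162,0.162,0.162]'

```text
time_s: 5.1
position: [0.5126, -0.3656, 0.1685]
tool_rot: [[-0.055, 0.998, -0.0], [0.998, 0.055, 0.0], [0.0, -0.0, -1.0]]
ft_force: [-0.1, 0.5, -1.1]
grip_width: 0.0371
gripper_force: 40.1
```

Call:
jog_arm --hand '[0.025,0.025,0.025,0.025,0.025]' --pt "0 0 0" --pt "0 0 0" --pt "0 0 0" --pt "0 0 0" --pt "0 0 0" --yaw '[0,0,0,0,0]'

```text
time_s: 5.72
position: [0.5133, -0.365, 0.1683]
tool_rot: [[-0.05, 0.999, 0.0], [0.999, 0.05, 0.0], [0.0, 0.0, -1.0]]
ft_force: [0.7, 0.2, -1.5]
grip_width: 0.0373
gripper_force: 40.1
```

Run:
```python
from h import *
t=snap("top","pics/t1.png");s=snap("side","pics/s1.png")
c=lambda im,u,v,h:cv2.resize(im[v-h:v+h,u-h:u+h,::-1],(390,390),interpolation=cv2.INTER_CUBIC)
cv2.imwrite("pics/m2.png",np.hstack([c(t,417,220,60),c(s,310,110,65)]))
```

```text
(no output)
```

View pics/m2.png

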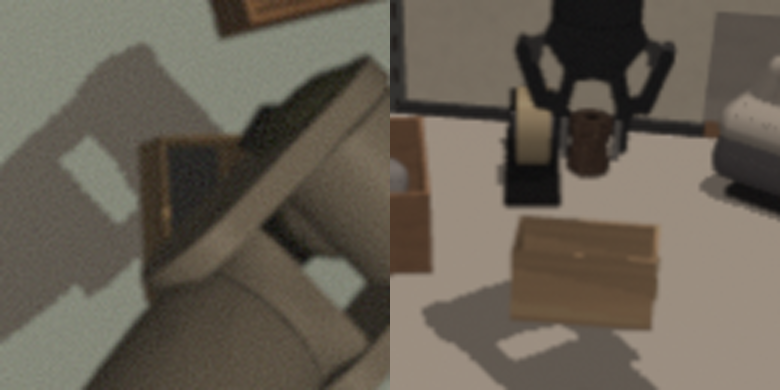

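The side view shows the vertebra held upright over the deep tray, roughly centred. Now lowering it.

Call:
jog_arm --hand '[0.025,0.025,0.025,0.025,0.025]' --pt "0 0 -0.03" --pt "0 0 -0.03" --pt "0 0 -0.025" --pt "0 0 -0.02" --pt "0 0 -0.015" --yaw '[0,0,0,0,0]'

```text
time_s: 6.45
position: [0.5131, -0.3652, 0.0474]
tool_rot: [[-0.05, 0.999, -0.0], [0.999, 0.05, 0.0], [0.0, -0.0, -1.0]]
ft_force: [0.4, -0.0, -0.5]
grip_width: 0.0372
gripper_force: 40.1
```

Call:
jog_arm --hand '[0.025,0.025,0.025,0.025,0.025]' --pt "0 0 -0.005" --pt "0 0 -0.003" --pt "0 0 -0.002" --pt "0 0 0" --pt "0 0 0" --yaw '[0,0,0,0,0]'

```text
time_s: 7.08
position: [0.5132, -0.3653, 0.0387]
tool_rot: [[-0.05, 0.999, 0.0], [0.999, 0.05, -0.0], [-0.0, 0.0, -1.0]]
ft_force: [1.1, -0.0, -0.8]
grip_width: 0.0373
gripper_force: 40.1
```

Call:
jog_arm --hand '[0.025,0.025,0.025,0.025,0.025]' --pt "0 0 -0.001" --pt "0 0 -0.001" --pt "0 0 0" --pt "0 0 0" --pt "0 0 0" --yaw '[0,0,0,0,0]'

```text
time_s: 7.7
position: [0.5134, -0.3655, 0.0374]
tool_rot: [[-0.05, 0.999, 0.001], [0.999, 0.05, -0.001], [-0.001, 0.001, -1.0]]
ft_force: [-1.1, 1.0, 6.6]
grip_width: 0.0371
gripper_force: 40.2
```

Call:
jog_arm --hand '[0.045,0.055,0.065,0.065,0.065]' --pt "0 0 0" --pt "0 0 0" --pt "0 0 0" --pt "0 0 0" --pt "0 0 0" --yaw '[0,0,0,0,0]'

```text
time_s: 8.32
position: [0.5131, -0.3654, 0.0367]
tool_rot: [[-0.05, 0.999, 0.0], [0.999, 0.05, -0.0], [-0.0, 0.0, -1.0]]
ft_force: [-2.8, 0.5, 5.7]
grip_width: 0.0646
gripper_force: 4.1
```

Call:
jog_arm --hand '[0.065,0.065,0.065,0.065,0.065]' --pt "0 0 0.01" --pt "0 0 0.03" --pt "0 0 0.04" --pt "0 0 0.04" --pt "0 0 0.04" --yaw '[0,0,0,0,0]'

```text
time_s: 8.95
position: [0.5131, -0.365, 0.198]
tool_rot: [[-0.05, 0.999, 0.0], [0.999, 0.05, -0.0], [-0.0, 0.0, -1.0]]
ft_force: [1.1, -0.2, 0.3]
grip_width: 0.0651
gripper_force: 0.0
```

Call:
jog_arm --hand '[0.085,0.085,0.085,0.085,0.085]' --pt "0.0087 0.0386 0" --pt "0.0087 0.0386 0" --pt "0.0087 0.0386 0" --pt "0.0087 0.0386 0" --pt "0.0087 0.0386 0" --yaw '[-0.1735,-0.1735,-0.1735,-0.1735,-0.1735]'

```text
time_s: 9.57
position: [0.5569, -0.1709, 0.1967]
tool_rot: [[0.733, 0.68, 0.0], [0.68, -0.733, -0.0], [0.0, 0.0, -1.0]]
ft_force: [-0.0, 0.0, -0.5]
grip_width: 0.085
gripper_force: 0.0
```

Call:
jog_arm --hand '[0.085,0.085,0.085,0.085,0.085]' --pt "0.0087 0.0386 -0.01" --pt "0.0087 0.0386 -0.01" --pt "0.0087 0.0386 -0.01" --pt "0.0087 0.0386 -0.01" --pt "0.0087 0.0386 -0.01" --yaw '[-0.1735,-0.1735,-0.1735,-0.1735,-0.1735]'

```text
time_s: 10.2
position: [0.6004, 0.0221, 0.1464]
tool_rot: [[0.993, -0.12, 0.001], [-0.12, -0.993, 0.0], [0.0, -0.0, -1.0]]
ft_force: [0.4, -0.5, 0.2]
grip_width: 0.0849
gripper_force: 0.0
```

Call:
jog_arm --hand '[0.085,0.085,0.085,0.085,0.085]' --pt "0 0 0" --pt "0 0 0" --pt "0 0 0" --pt "0 0 0" --pt "0 0 0" --yaw '[0,0,0,0,0]'

```text
time_s: 10.82
position: [0.6001, 0.0203, 0.1465]
tool_rot: [[0.993, -0.114, 0.0], [-0.114, -0.993, -0.0], [0.0, 0.0, -1.0]]
ft_force: [-0.1, -0.1, 0.7]
grip_width: 0.0848
gripper_force: 0.0
```

Run:
```python
from h import *
t=snap("top","pics/t2.png");s=snap("side","pics/s2.png")
c=lambda im,u,v,h:cv2.resize(im[v-h:v+h,u-h:u+h,::-1],(396,396),interpolation=cv2.INTER_CUBIC)
cv2.imwrite("pics/m3.png",np.hstack([c(t,417,227,33),c(s,310,130,33)]))
```

```text
(no output)
```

View pics/m3.png

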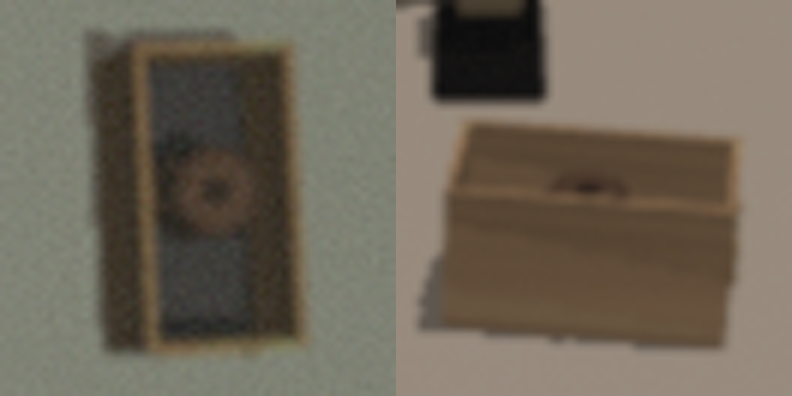

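Top view: the vertebra stands upright in the deep tray, disc at (210,190) in the crop, with the tray rim clear. I'll refine the tray pose from both views.

```bash
cat >> h.py <<'E'
def tray(n,u0,v0,h,size,pts,z):
    k=size/(2*h)
    w=np.array([onz(n,u0-h+(x+.5)/k-.5,v0-h+(y+.5)/k-.5,z)[:2] for x,y in pts])
    c=w.mean(0); e=[w[(i+1)%4]-w[i] for i in range(4)]
    L=(e[0]-e[2])/2;W=(e[1]-e[3])/2
    print(n,np.round(c,4),np.linalg.norm(L).round(4),np.degrees(np.arctan2(L[1],L[0])).round(1),np.linalg.norm(W).round(4),np.degrees(np.arctan2(W[1],W[0])).round(1))
E
python3 - <<'E'
from h import *
tray("top",417,227,33,396,[(135,43),(292,43),(305,342),(152,349)],.072)
tray("side",310,130,33,396,[(71,122),(342,139),(340,212),(51,193)],.072)
c=lambda x:x
tray("side",248,224,42,264,[(328-264,325-264),(499-264,358-264),(472-264,415-264),(290-264,380-264)],.054)
tray("side",260,377,42,264,[(10,320-264),(259,320-264),(263,434-264),(1,433-264)],.038)
E
```

```text
top [ 0.5145 -0.3619] 0.0658 -88.4 0.1272 -178.1
side [ 0.5121 -0.3598] 0.1265 -176.9 0.0662 92.4
side [0.6    0.0212] 0.1268 173.6 0.0623 81.7
side [0.5028 0.3728] 0.129 -170.3 0.0649 100.2
```

Call:
jog_arm --hand '[0.0854,0.0854,0.0854,0.0854,0.0854]' --pt "0 0 -0.03" --pt "0 0 -0.03" --pt "0 0 -0.025" --pt "0 0 -0.016" --pt "0 0 -0.01" --yaw '[0,0,0,0,0]'

```text
time_s: 11.55
position: [0.6002, 0.0208, 0.0348]
tool_rot: [[0.993, -0.114, -0.0], [-0.114, -0.993, 0.0], [-0.0, -0.0, -1.0]]
ft_force: [0.2, 0.7, -0.0]
grip_width: 0.0857
gripper_force: 0.0
```

Call:
jog_arm --hand '[0.075,0.07,0.065,0.055,0.055]' --pt "0 0 0" --pt "0 0 0" --pt "0 0 0" --pt "0 0 0" --pt "0 0 0" --yaw '[0,0,0,0,0]'

```text
time_s: 12.18
position: [0.6007, 0.0207, 0.0364]
tool_rot: [[0.993, -0.114, 0.002], [-0.114, -0.993, -0.0], [0.002, 0.0, -1.0]]
ft_force: [-0.1, -0.2, 5.1]
grip_width: 0.0674
gripper_force: 45.7
```

Call:
jog_arm --hand '[0.055,0.055,0.055,0.055,0.055]' --pt "0 0 0" --pt "0 0 0.02" --pt "0 0 0.04" --pt "0 0 0.05" --pt "0 0 0.05" --yaw '[0,0,0,0,0]'

```text
time_s: 12.8
position: [0.5998, 0.0208, 0.1968]
tool_rot: [[0.993, -0.114, -0.001], [-0.114, -0.993, 0.0], [-0.001, -0.0, -1.0]]
ft_force: [0.7, -0.5, -2.0]
grip_width: 0.0677
gripper_force: 45.6
```

Call:
jog_arm --hand '[0.055,0.055,0.055,0.055,0.055]' --pt "-0.006 -0.028 0" --pt "-0.009 -0.041 0" --pt "-0.009 -0.041 0" --pt "-0.009 -0.041 0" --pt "-0.009 -0.041 0" --yaw '[0.0158,0.0158,0.0158,0.0158,0.0158]'

```text
time_s: 13.42
position: [0.5575, -0.1724, 0.1953]
tool_rot: [[0.999, -0.035, -0.0], [-0.035, -0.999, 0.0], [-0.0, -0.0, -1.0]]
ft_force: [0.4, 0.2, -1.1]
grip_width: 0.0676
gripper_force: 45.8
```

Call:
jog_arm --hand '[0.055,0.055,0.055,0.055,0.055]' --pt "-0.009 -0.041 0" --pt "-0.009 -0.041 0" --pt "-0.009 -0.041 0" --pt "-0.0088 -0.04 0" --pt "-0.0085 -0.027 0" --yaw '[0.0158,0.0158,0.0158,0.0158,0.0158]'

```text
time_s: 14.05
position: [0.5131, -0.3628, 0.195]
tool_rot: [[0.999, 0.043, -0.0], [0.043, -0.999, 0.0], [-0.0, -0.0, -1.0]]
ft_force: [1.4, 0.5, -2.7]
grip_width: 0.0674
gripper_force: 45.7
```

Call:
jog_arm --hand '[0.055,0.055,0.055,0.055,0.055]' --pt "0 0 -0.02" --pt "0 0 -0.02" --pt "0 0 -0.02" --pt "0 0 0" --pt "0 0 0" --yaw '[0,0,0,0,0]'

```text
time_s: 14.68
position: [0.5141, -0.3614, 0.1362]
tool_rot: [[0.999, 0.044, 0.001], [0.044, -0.999, -0.001], [0.001, 0.001, -1.0]]
ft_force: [-0.0, 0.3, -1.5]
grip_width: 0.0677
gripper_force: 45.6
```

Run:
```python
from h import *
t=snap("top","pics/t3.png");s=snap("side","pics/s3.png")
cv2.imwrite("pics/m4.png",cv2.resize(s[60:170,260:370,::-1],(600,600),interpolation=cv2.INTER_CUBIC))
```

```text
(no output)
```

View pics/m4.png

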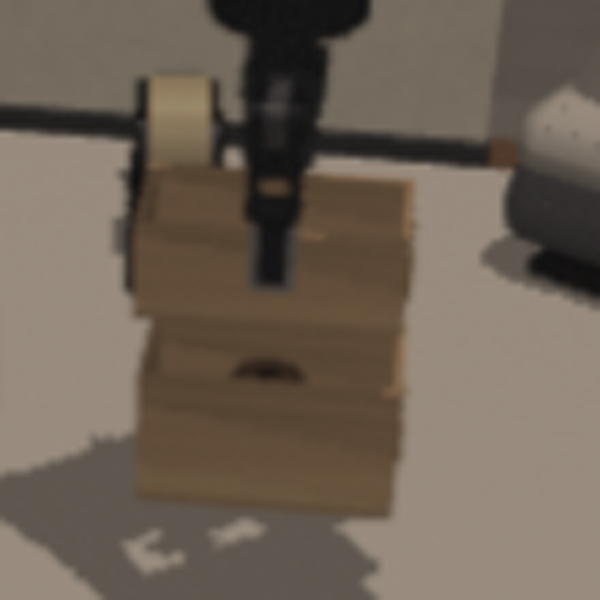

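The side view shows the medium tray square above the deep rim: edge centres are at columns 270 and 271 of the crop. Lowering to seat.

Call:
jog_arm --hand '[0.055,0.055,0.055,0.055,0.055]' --pt "0 0 -0.015" --pt "0 0 -0.008" --pt "0 0 -0.004" --pt "0 0 -0.002" --pt "0 0 0" --yaw '[0,0,0,0,0]'

```text
time_s: 15.4
position: [0.5139, -0.3613, 0.1064]
tool_rot: [[0.999, 0.044, 0.0], [0.044, -0.999, -0.0], [0.0, 0.0, -1.0]]
ft_force: [0.0, 0.4, -2.2]
grip_width: 0.0674
gripper_force: 45.6
```

Call:
jog_arm --hand '[0.055,0.055,0.055,0.055,0.055]' --pt "0 0 -0.001" --pt "0 0 -0.001" --pt "0 0 -0.001" --pt "0 0 0" --pt "0 0 0" --yaw '[0,0,0,0,0]'

```text
time_s: 16.02
position: [0.5139, -0.3613, 0.1045]
tool_rot: [[0.999, 0.044, 0.001], [0.044, -0.999, -0.001], [0.001, 0.001, -1.0]]
ft_force: [-2.0, 1.4, 6.0]
grip_width: 0.0672
gripper_force: 46.5
```

Call:
jog_arm --hand '[0.072,0.08,0.0854,0.0854,0.0854]' --pt "0 0 0" --pt "0 0 0" --pt "0 0 0" --pt "0 0 0" --pt "0 0 0.01" --yaw '[0,0,0,0,0]'

```text
time_s: 16.65
position: [0.5136, -0.361, 0.113]
tool_rot: [[0.999, 0.044, -0.001], [0.044, -0.999, 0.001], [-0.001, -0.001, -1.0]]
ft_force: [-0.1, 0.1, 0.3]
grip_width: 0.0856
gripper_force: 0.0
```

Call:
jog_arm --hand '[0.0854,0.0854,0.0854,0.0854,0.0854]' --pt "0 0 0.03" --pt "0 0 0.04" --pt "0 0 0.04" --pt "0 0 0.02" --pt "0 0 0" --yaw '[0,0,0,0,0]'

```text
time_s: 17.27
position: [0.5141, -0.3615, 0.2453]
tool_rot: [[0.999, 0.044, 0.003], [0.044, -0.999, -0.003], [0.003, 0.003, -1.0]]
ft_force: [0.8, 0.2, 0.0]
grip_width: 0.0853
gripper_force: 0.0
```

Call:
jog_arm --hand '[0.07,0.07,0.07,0.07,0.07]' --pt "-0.008 0.038 0" --pt "-0.008 0.038 0" --pt "-0.008 0.038 0" --pt "-0.008 0.038 0" --pt "-0.008 0.038 0" --yaw '[0.0173,0.0173,0.0173,0.0173,0.0173]'

```text
time_s: 17.9
position: [0.4731, -0.1698, 0.2423]
tool_rot: [[0.991, 0.13, -0.002], [0.13, -0.991, 0.001], [-0.001, -0.001, -1.0]]
ft_force: [1.2, 0.3, -0.3]
grip_width: 0.0699
gripper_force: 0.0
```

Call:
jog_arm --hand '[0.07,0.07,0.07,0.07,0.07]' --pt "-0.008 0.038 -0.024" --pt "-0.008 0.038 -0.024" --pt "-0.008 0.038 -0.024" --pt "-0.008 0.038 -0.024" --pt "-0.008 0.038 -0.024" --yaw '[0.0173,0.0173,0.0173,0.0173,0.0173]'

```text
time_s: 18.52
position: [0.4328, 0.0201, 0.1219]
tool_rot: [[0.977, 0.215, -0.001], [0.215, -0.977, 0.0], [-0.001, -0.001, -1.0]]
ft_force: [0.4, 0.3, -0.8]
grip_width: 0.0701
gripper_force: 0.0
```

Call:
jog_arm --hand '[0.07,0.07,0.07,0.07,0.07]' --pt "0 0 0" --pt "0 0 0" --pt "0 0 0" --pt "0 0 0" --pt "0 0 0" --yaw '[0,0,0,0,0]'

```text
time_s: 19.15
position: [0.434, 0.0184, 0.1235]
tool_rot: [[0.977, 0.214, 0.0], [0.214, -0.977, -0.0], [0.0, 0.0, -1.0]]
ft_force: [0.3, -0.0, -0.2]
grip_width: 0.0703
gripper_force: 0.0
```

Run:
```python
from h import *
t=snap("top","pics/t4.png");s=snap("side","pics/s4.png")
c=lambda im,u,v,h:cv2.resize(im[v-h:v+h,u-h:u+h,::-1],(396,396),interpolation=cv2.INTER_CUBIC)
cv2.imwrite("pics/m5.png",np.hstack([c(t,417,227,33),c(s,310,115,44)]))
```

```text
(no output)
```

View pics/m5.png

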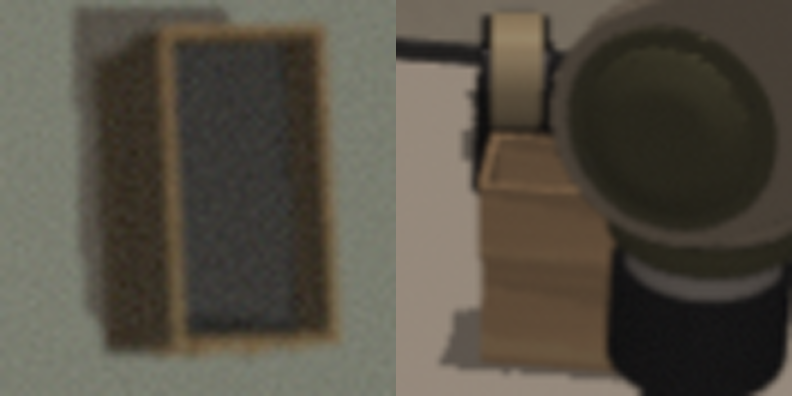

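The medium tray is seated squarely: top-crop corners at (160,28), (326,27), (340,340) and (176,347), and the left edges are flush in the side view. Now grasping the middle vertebra.

Call:
jog_arm --hand '[0.07,0.07,0.07,0.07,0.07]' --pt "0 0 -0.03" --pt "0 0 -0.03" --pt "0 0 -0.022" --pt "0 0 -0.013" --pt "0 0 -0.007" --yaw '[0,0,0,0,0]'

```text
time_s: 19.88
position: [0.4338, 0.0187, 0.0208]
tool_rot: [[0.977, 0.215, -0.001], [0.215, -0.977, 0.0], [-0.001, -0.0, -1.0]]
ft_force: [-0.4, 0.3, -0.2]
grip_width: 0.0697
gripper_force: 0.0
```

Call:
jog_arm --hand '[0.045,0.038,0.03,0.02,0.02]' --pt "0 0 0" --pt "0 0 0" --pt "0 0 0" --pt "0 0 0" --pt "0 0 0" --yaw '[0,0,0,0,0]'

```text
time_s: 20.5
position: [0.4341, 0.0187, 0.022]
tool_rot: [[0.977, 0.215, 0.001], [0.215, -0.977, -0.0], [0.001, 0.001, -1.0]]
ft_force: [-1.2, 0.4, 5.9]
grip_width: 0.0291
gripper_force: 38.7
```

Call:
jog_arm --hand '[0.02,0.02,0.02,0.02,0.02]' --pt "0 0 0" --pt "0 0 0.02" --pt "0 0 0.05" --pt "0 0 0.06" --pt "0 0 0.06" --yaw '[0,0,0,0,0]'

```text
time_s: 21.12
position: [0.4333, 0.0189, 0.2135]
tool_rot: [[0.977, 0.215, 0.0], [0.215, -0.977, -0.0], [0.0, 0.0, -1.0]]
ft_force: [1.1, 0.3, -0.5]
grip_width: 0.0291
gripper_force: 39.4
```

Run:
```python
from h import *
tray("top",417,227,33,396,[(160,28),(326,27),(340,340),(176,347)],.122)
```

```text
top [ 0.5154 -0.3596] 0.0673 -88.3 0.1274 -178.3
```

Call:
jog_arm --hand '[0.02,0.02,0.02,0.02,0.02]' --pt "0.006 -0.028 0" --pt "0.008 -0.041 0" --pt "0.008 -0.041 0" --pt "0.008 -0.041 0" --pt "0.008 -0.041 0" --yaw '[0.14,0.14,0.14,0.14,0.14]'

```text
time_s: 21.75
position: [0.4717, -0.1745, 0.2115]
tool_rot: [[0.605, 0.796, 0.0], [0.796, -0.605, 0.0], [0.0, 0.0, -1.0]]
ft_force: [1.4, -0.2, -0.3]
grip_width: 0.0292
gripper_force: 39.4
```

Call:
jog_arm --hand '[0.02,0.02,0.02,0.02,0.02]' --pt "0.008 -0.041 0" --pt "0.008 -0.041 0" --pt "0.008 -0.041 0" --pt "0.009 -0.041 0" --pt "0.009 -0.027 0" --yaw '[0.14,0.14,0.14,0.14,0.14]'

```text
time_s: 22.38
position: [0.5137, -0.3659, 0.2111]
tool_rot: [[-0.049, 0.999, -0.0], [0.999, 0.049, 0.0], [0.0, -0.0, -1.0]]
ft_force: [1.1, 1.0, -1.0]
grip_width: 0.0292
gripper_force: 39.4
```

Call:
jog_arm --hand '[0.02,0.02,0.02,0.02,0.02]' --pt "0 0 0" --pt "0 0 -0.02" --pt "0 0 -0.02" --pt "0 0 0" --pt "0 0 0" --yaw '[0,0,0,0,0]'

```text
time_s: 23.0
position: [0.5141, -0.3639, 0.1724]
tool_rot: [[-0.046, 0.999, 0.001], [0.999, 0.046, -0.001], [-0.001, 0.001, -1.0]]
ft_force: [0.1, -0.2, -0.0]
grip_width: 0.0292
gripper_force: 39.4
```

Run:
```python
from h import *
s=snap("side","pics/s5.png")
cv2.imwrite("pics/m6.png",cv2.resize(s[60:170,255:365,::-1],(550,550),interpolation=cv2.INTER_CUBIC))
```

```text
(no output)
```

View pics/m6.png

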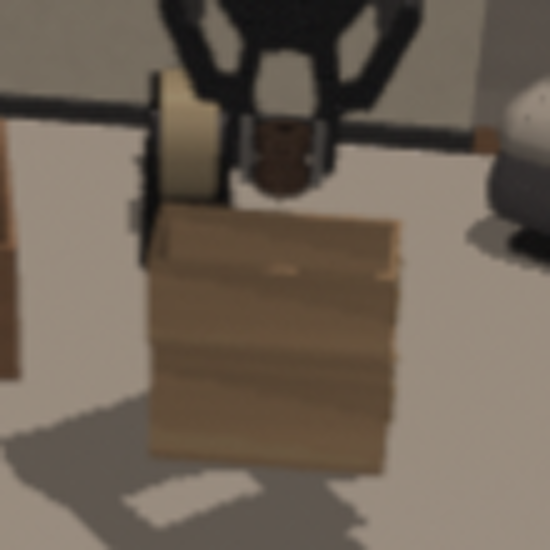

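The middle vertebra is upright and centred above the flush stack of two. Lowering it.

Call:
jog_arm --hand '[0.02,0.02,0.02,0.02,0.02]' --pt "0 0 -0.025" --pt "0 0 -0.02" --pt "0 0 -0.015" --pt "0 0 -0.007" --pt "0 0 0" --yaw '[0,0,0,0,0]'

```text
time_s: 23.68
position: [0.5139, -0.3643, 0.1045]
tool_rot: [[-0.046, 0.999, 0.0], [0.999, 0.046, -0.0], [-0.0, 0.0, -1.0]]
ft_force: [0.1, -1.0, -1.1]
grip_width: 0.0289
gripper_force: 39.4
```

Call:
jog_arm --hand '[0.02,0.02,0.02,0.02,0.02]' --pt "0 0 -0.001" --pt "0 0 -0.001" --pt "0 0 -0.001" --pt "0 0 0" --pt "0 0 0" --yaw '[0,0,0,0,0]'

```text
time_s: 24.3
position: [0.514, -0.3644, 0.102]
tool_rot: [[-0.046, 0.999, 0.001], [0.999, 0.046, -0.001], [-0.001, 0.001, -1.0]]
ft_force: [-1.4, 0.5, 6.3]
grip_width: 0.0295
gripper_force: 39.9
```

Call:
jog_arm --hand '[0.035,0.045,0.055,0.06,0.06]' --pt "0 0 0" --pt "0 0 0" --pt "0 0 0" --pt "0 0 0" --pt "0 0 0" --yaw '[0,0,0,0,0]'

```text
time_s: 24.92
position: [0.5138, -0.3642, 0.1013]
tool_rot: [[-0.046, 0.999, -0.0], [0.999, 0.046, 0.0], [0.0, -0.0, -1.0]]
ft_force: [-0.6, -0.0, 0.0]
grip_width: 0.0602
gripper_force: 0.0
```

Call:
jog_arm --hand '[0.06,0.06,0.06,0.06,0.06]' --pt "0 0 0.01" --pt "0 0 0.03" --pt "0 0 0.04" --pt "0 0 0.04" --pt "0 0 0.03" --yaw '[0,0,0,0,0]'

```text
time_s: 25.55
position: [0.5139, -0.3642, 0.2541]
tool_rot: [[-0.046, 0.999, 0.002], [0.999, 0.046, -0.002], [-0.002, 0.002, -1.0]]
ft_force: [-0.0, 0.4, 0.0]
grip_width: 0.0601
gripper_force: 0.0
```

Call:
jog_arm --hand '[0.0854,0.0854,0.0854,0.0854,0.0854]' --pt "-0.0007 0.0491 0" --pt "-0.0007 0.0491 0" --pt "-0.0007 0.0491 0" --pt "-0.0007 0.0491 0" --pt "-0.0007 0.0491 0" --yaw '[-0.0968,-0.0968,-0.0968,-0.0968,-0.0968]'

```text
time_s: 26.18
position: [0.5101, -0.1172, 0.2522]
tool_rot: [[0.427, 0.904, 0.001], [0.904, -0.427, -0.0], [0.0, 0.001, -1.0]]
ft_force: [1.1, 0.3, -0.8]
grip_width: 0.0855
gripper_force: 0.0
```

Call:
jog_arm --hand '[0.0854,0.0854,0.0854,0.0854,0.0854]' --pt "-0.0007 0.0491 0" --pt "-0.0007 0.0491 0" --pt "-0.0007 0.0491 0" --pt "-0.0007 0.0491 0" --pt "-0.0007 0.0491 0" --yaw '[-0.0968,-0.0968,-0.0968,-0.0968,-0.0968]'

```text
time_s: 26.8
position: [0.5066, 0.1284, 0.2523]
tool_rot: [[0.799, 0.602, 0.001], [0.602, -0.799, 0.0], [0.001, 0.001, -1.0]]
ft_force: [1.8, -1.2, -0.7]
grip_width: 0.0857
gripper_force: 0.0
```

Call:
jog_arm --hand '[0.0854,0.0854,0.0854,0.0854,0.0854]' --pt "-0.0007 0.0491 -0.02" --pt "-0.0007 0.0491 -0.02" --pt "-0.0007 0.0491 -0.02" --pt "-0.0007 0.0491 -0.02" --pt "-0.0007 0.0491 -0.02" --yaw '[-0.0968,-0.0968,-0.0968,-0.0968,-0.0968]'

```text
time_s: 27.42
position: [0.5033, 0.374, 0.1515]
tool_rot: [[0.987, 0.161, 0.001], [0.161, -0.987, 0.0], [0.001, -0.0, -1.0]]
ft_force: [0.4, -0.7, 0.8]
grip_width: 0.0853
gripper_force: 0.0
```

Call:
jog_arm --hand '[0.0854,0.0854,0.0854,0.0854,0.0854]' --pt "0 0 0" --pt "0 0 0" --pt "0 0 0" --pt "0 0 0" --pt "0 0 0" --yaw '[0,0,0,0,0]'

```text
time_s: 28.05
position: [0.5036, 0.3718, 0.1517]
tool_rot: [[0.987, 0.163, 0.0], [0.163, -0.987, 0.0], [0.0, -0.0, -1.0]]
ft_force: [0.0, 0.1, 0.4]
grip_width: 0.0851
gripper_force: 0.0
```

Run:
```python
from h import *
t=snap("top","pics/t6.png");s=snap("side","pics/s6.png")
c=lambda im,u,v,h:cv2.resize(im[v-h:v+h,u-h:u+h,::-1],(396,396),interpolation=cv2.INTER_CUBIC)
cv2.imwrite("pics/m7.png",np.hstack([c(t,417,227,33),c(s,310,115,44)]))
```

```text
(no output)
```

View pics/m7.png

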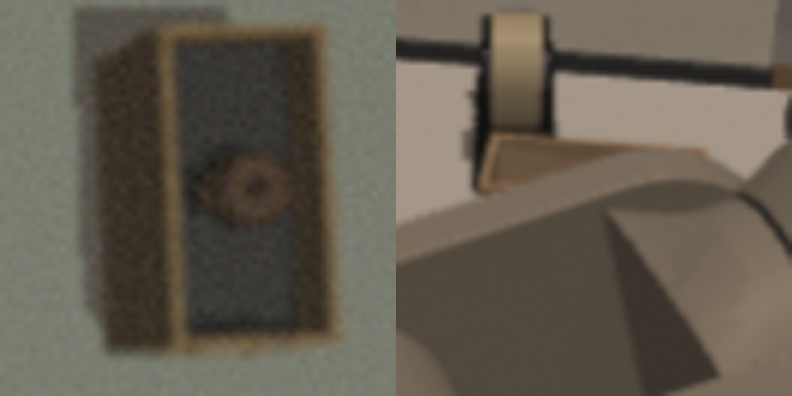

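The middle vertebra stands upright in the medium tray (disc at (255,187) in the crop), and the stack hasn't moved. Grasping the shallow tray.

Call:
jog_arm --hand '[0.0854,0.0854,0.0854,0.0854,0.0854]' --pt "0 0.001 -0.035" --pt "0 0 -0.035" --pt "0 0 -0.03" --pt "0 0 -0.02" --pt "0 0 -0.008" --yaw '[0,0,0,0,0]'

```text
time_s: 28.78
position: [0.503, 0.373, 0.0223]
tool_rot: [[0.986, 0.164, -0.002], [0.164, -0.986, -0.001], [-0.002, 0.0, -1.0]]
ft_force: [0.1, -0.8, -0.3]
grip_width: 0.0853
gripper_force: 0.0
```

Call:
jog_arm --hand '[0.075,0.07,0.065,0.055,0.055]' --pt "0 0 0" --pt "0 0 0" --pt "0 0 0" --pt "0 0 0" --pt "0 0 0" --yaw '[0,0,0,0,0]'

```text
time_s: 29.4
position: [0.5039, 0.3735, 0.0246]
tool_rot: [[0.986, 0.164, 0.002], [0.164, -0.986, 0.001], [0.002, -0.001, -1.0]]
ft_force: [-0.9, -0.8, 6.0]
grip_width: 0.0671
gripper_force: 46.2
```

Call:
jog_arm --hand '[0.055,0.055,0.055,0.055,0.055]' --pt "0 0 0" --pt "0 0 0.03" --pt "0 0 0.06" --pt "0 0 0.06" --pt "0 0 0.06" --yaw '[0,0,0,0,0]'

```text
time_s: 30.02
position: [0.5029, 0.3731, 0.2354]
tool_rot: [[0.986, 0.164, -0.0], [0.164, -0.986, 0.0], [0.0, -0.0, -1.0]]
ft_force: [-0.3, 0.5, -0.2]
grip_width: 0.0672
gripper_force: 45.5
```

Run:
```python
from h import *
tray("top",417,227,33,396,[(161,29),(326,27),(339,341),(175,347)],.122)
```

```text
top [ 0.5152 -0.3595] 0.0671 -88.3 0.1274 -178.6
```

Call:
jog_arm --hand '[0.055,0.055,0.055,0.055,0.055]' --pt "0.0007 -0.03 0" --pt "0.0007 -0.05 0" --pt "0.0007 -0.05 0" --pt "0.0007 -0.05 0" --pt "0.0007 -0.055 0" --yaw '[-0.0081,-0.0081,-0.0081,-0.0081,-0.0081]'

```text
time_s: 30.65
position: [0.5065, 0.1369, 0.2335]
tool_rot: [[0.992, 0.124, 0.0], [0.124, -0.992, 0.0], [0.0, -0.0, -1.0]]
ft_force: [1.1, -0.0, -1.1]
grip_width: 0.0673
gripper_force: 45.7
```

Call:
jog_arm --hand '[0.055,0.055,0.055,0.055,0.055]' --pt "0.0007 -0.0555 0" --pt "0.0007 -0.0555 0" --pt "0.0007 -0.0555 0" --pt "0.0007 -0.0555 0" --pt "0.0007 -0.0555 0" --yaw '[-0.0081,-0.0081,-0.0081,-0.0081,-0.0081]'

```text
time_s: 31.28
position: [0.51, -0.141, 0.2336]
tool_rot: [[0.997, 0.083, 0.0], [0.083, -0.997, -0.0], [0.0, 0.0, -1.0]]
ft_force: [0.6, -0.4, -1.6]
grip_width: 0.0671
gripper_force: 45.7
```

Call:
jog_arm --hand '[0.055,0.055,0.055,0.055,0.055]' --pt "0.0007 -0.055 0" --pt "0.0007 -0.055 0" --pt "0.0007 -0.05 0" --pt "0.0007 -0.04 0" --pt "0.0007 -0.0215 0" --yaw '[-0.0081,-0.0081,-0.0081,-0.0081,-0.0081]'

```text
time_s: 31.9
position: [0.5133, -0.3627, 0.233]
tool_rot: [[0.999, 0.041, -0.0], [0.041, -0.999, 0.0], [-0.0, -0.0, -1.0]]
ft_force: [0.7, 1.4, -0.6]
grip_width: 0.0679
gripper_force: 45.7
```

Call:
jog_arm --hand '[0.055,0.055,0.055,0.055,0.055]' --pt "0 0 0" --pt "0 0 -0.03" --pt "0 0 -0.03" --pt "0 0 0" --pt "0 0 0" --yaw '[0,0,0,0,0]'

```text
time_s: 32.52
position: [0.5143, -0.3605, 0.1749]
tool_rot: [[0.999, 0.044, 0.001], [0.044, -0.999, -0.001], [0.001, 0.001, -1.0]]
ft_force: [-0.2, 0.2, -1.2]
grip_width: 0.0673
gripper_force: 45.6
```

Run:
```python
from h import *
s=snap("side","pics/s7.png")
cv2.imwrite("pics/m8.png",cv2.resize(s[60:170,255:365,::-1],(600,600),interpolation=cv2.INTER_CUBIC))
```

```text
(no output)
```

View pics/m8.png

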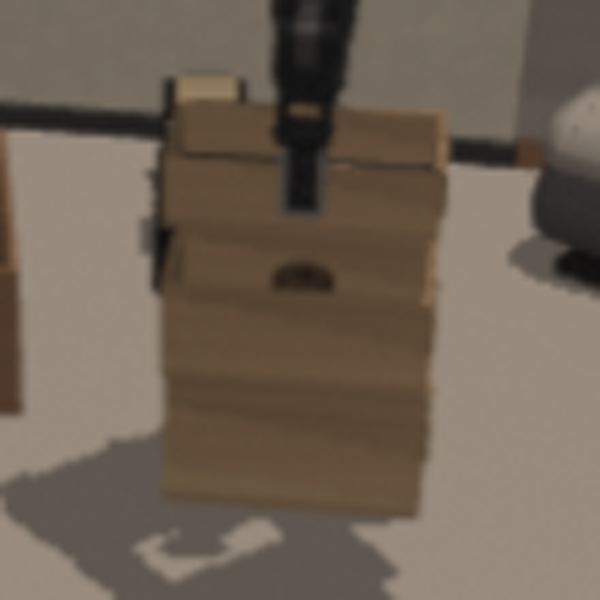

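The shallow tray is level and aligned over the medium rim: column centres are 304 and 300, under 2 mm apart. Lowering.

Call:
jog_arm --hand '[0.055,0.055,0.055,0.055,0.055]' --pt "0 0 -0.015" --pt "0 0 -0.01" --pt "0 0 -0.004" --pt "0 0 -0.002" --pt "0 0 0" --yaw '[0,0,0,0,0]'

```text
time_s: 33.2
position: [0.5139, -0.3608, 0.1426]
tool_rot: [[0.999, 0.043, 0.001], [0.043, -0.999, -0.0], [0.001, 0.0, -1.0]]
ft_force: [0.4, 1.0, -0.2]
grip_width: 0.0675
gripper_force: 45.7
```

Call:
jog_arm --hand '[0.055,0.055,0.055,0.055,0.055]' --pt "0 0 -0.001" --pt "0 0 -0.001" --pt "0 0 0" --pt "0 0 0" --pt "0 0 0" --yaw '[0,0,0,0,0]'

```text
time_s: 33.83
position: [0.514, -0.3608, 0.1426]
tool_rot: [[0.999, 0.043, 0.002], [0.043, -0.999, -0.002], [0.002, 0.002, -1.0]]
ft_force: [-3.5, 3.3, 13.3]
grip_width: 0.0673
gripper_force: 47.3
```

Call:
jog_arm --hand '[0.072,0.08,0.0854,0.0854,0.0854]' --pt "0 0 0" --pt "0 0 0" --pt "0 0 0" --pt "0 0 0" --pt "0 0 0.01" --yaw '[0,0,0,0,0]'

```text
time_s: 34.45
position: [0.5136, -0.3605, 0.15]
tool_rot: [[0.999, 0.043, -0.001], [0.043, -0.999, 0.001], [-0.001, -0.001, -1.0]]
ft_force: [0.4, 0.1, -0.1]
grip_width: 0.0853
gripper_force: 0.0
```

Call:
jog_arm --hand '[0.0854,0.0854,0.0854,0.0854,0.0854]' --pt "0 0 0.03" --pt "0 0 0.04" --pt "0 0 0.03" --pt "0 0 0" --pt "0 0 0" --yaw '[0,0,0,0,0]'

```text
time_s: 35.08
position: [0.5136, -0.3605, 0.2496]
tool_rot: [[0.999, 0.043, -0.001], [0.043, -0.999, 0.001], [-0.001, -0.001, -1.0]]
ft_force: [-0.1, 0.5, -1.0]
grip_width: 0.0853
gripper_force: 0.0
```

Call:
jog_arm --hand '[0.06,0.06,0.06,0.06,0.06]' --pt "-0.0042 0.0355 0" --pt "-0.0042 0.0355 0" --pt "-0.0042 0.0355 0" --pt "-0.0042 0.0355 0" --pt "-0.0042 0.0355 0" --yaw '[0.0508,0.0508,0.0508,0.0508,0.0508]'

```text
time_s: 35.7
position: [0.4922, -0.1819, 0.2491]
tool_rot: [[0.956, 0.294, -0.002], [0.294, -0.956, 0.001], [-0.002, -0.002, -1.0]]
ft_force: [0.5, 0.3, -0.0]
grip_width: 0.06
gripper_force: 0.0
```

Call:
jog_arm --hand '[0.06,0.06,0.06,0.06,0.06]' --pt "0 0 -0.04" --pt "0 0 -0.04" --pt "0 0 -0.04" --pt "0 0 -0.03" --pt "0 0 0" --yaw '[0,0,0,0,0]'

```text
time_s: 36.33
position: [0.4915, -0.1824, 0.098]
tool_rot: [[0.956, 0.293, -0.005], [0.293, -0.956, 0.003], [-0.004, -0.005, -1.0]]
ft_force: [-0.2, 0.0, 0.9]
grip_width: 0.0599
gripper_force: 0.0
```

Run:
```python
from h import *
t=snap("top","pics/t8.png");s=snap("side","pics/s8.png")
c=lambda im,u,v,h:cv2.resize(im[v-h:v+h,u-h:u+h,::-1],(396,396),interpolation=cv2.INTER_CUBIC)
cv2.imwrite("pics/m9.png",np.hstack([c(t,417,227,33),c(s,308,145,66)]))
```

```text
(no output)
```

View pics/m9.png

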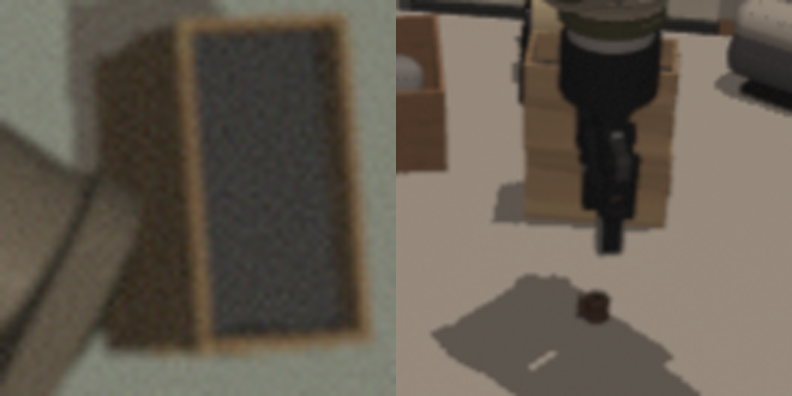

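The shallow tray is seated (top-crop corners (177,18), (345,16), (371,340), (203,349)), and the gripper hangs over the small vertebra. Grasping it.

Call:
jog_arm --hand '[0.06,0.06,0.06,0.06,0.06]' --pt "0.001 0 -0.03" --pt "0 0 -0.025" --pt "0 0 -0.015" --pt "0 0 -0.008" --pt "0 0 -0.003" --yaw '[0,0,0,0,0]'

```text
time_s: 37.05
position: [0.4941, -0.1834, 0.0197]
tool_rot: [[0.956, 0.293, 0.001], [0.293, -0.956, -0.0], [0.001, 0.001, -1.0]]
ft_force: [-0.4, -0.6, 0.9]
grip_width: 0.0603
gripper_force: 0.0
```

Run:
```python
from h import *
tray("top",417,227,33,396,[(177,18),(345,16),(371,340),(203,349)],.156)
```

```text
top [ 0.5154 -0.3589] 0.0666 -87.9 0.1284 -176.5
```

Call:
jog_arm --hand '[0.05,0.035,0.025,0.015,0.012]' --pt "0 0 -0.001" --pt "0 0 0" --pt "0 0 0" --pt "0 0 0" --pt "0 0 0" --yaw '[0,0,0,0,0]' --grip_force 30

```text
time_s: 37.67
position: [0.494, -0.1833, 0.0188]
tool_rot: [[0.956, 0.293, 0.001], [0.293, -0.956, -0.0], [0.001, 0.001, -1.0]]
ft_force: [-0.8, 0.2, 5.2]
grip_width: 0.021
gripper_force: 29.3
```

Call:
jog_arm --hand '[0.012,0.012,0.012,0.012,0.012]' --pt "0 0 0" --pt "0 0 0" --pt "0 0 0" --pt "0 0 0" --pt "0 0 0.01" --yaw '[0,0,0,0,0]'

```text
time_s: 38.3
position: [0.4935, -0.1831, 0.0282]
tool_rot: [[0.956, 0.293, -0.001], [0.293, -0.956, 0.001], [-0.001, -0.001, -1.0]]
ft_force: [-0.1, -0.4, -0.3]
grip_width: 0.0212
gripper_force: 29.4
```

Call:
jog_arm --hand '[0.012,0.012,0.012,0.012,0.012]' --pt "0 0 0.03" --pt "0 0 0.05" --pt "0 0 0.055" --pt "0 0 0.05" --pt "0 0 0.025" --yaw '[0,0,0,0,0]'

```text
time_s: 38.92
position: [0.494, -0.1833, 0.2417]
tool_rot: [[0.956, 0.293, 0.004], [0.293, -0.956, -0.002], [0.003, 0.003, -1.0]]
ft_force: [0.5, 0.4, -1.0]
grip_width: 0.0212
gripper_force: 29.4
```

Call:
jog_arm --hand '[0.012,0.012,0.012,0.012,0.012]' --pt "0.0026 -0.0226 0" --pt "0.0026 -0.0226 0" --pt "0.0026 -0.0226 0" --pt "0.0026 -0.0226 0" --pt "0.0026 -0.0226 0" --yaw '[0.165,0.165,0.165,0.165,0.165]'

```text
time_s: 39.55
position: [0.5067, -0.2968, 0.2387]
tool_rot: [[0.429, 0.903, -0.0], [0.903, -0.429, 0.0], [0.0, -0.0, -1.0]]
ft_force: [-0.5, 0.3, 1.1]
grip_width: 0.0213
gripper_force: 29.4
```

Call:
jog_arm --hand '[0.012,0.012,0.012,0.012,0.012]' --pt "0.0026 -0.0226 0" --pt "0.0026 -0.0226 0" --pt "0.0026 -0.0226 0" --pt "0 0 0" --pt "0 0 0" --yaw '[0.165,0.165,0.165,0,0]'

```text
time_s: 40.17
position: [0.5145, -0.3633, 0.2385]
tool_rot: [[-0.044, 0.999, -0.0], [0.999, 0.044, 0.0], [0.0, -0.0, -1.0]]
ft_force: [-0.1, -0.2, -0.1]
grip_width: 0.0212
gripper_force: 29.4
```

Run:
```python
from h import *
s=snap("side","pics/s9.png")
cv2.imwrite("pics/m10.png",cv2.resize(s[40:170,245:375,::-1],(600,600),interpolation=cv2.INTER_CUBIC))
```

```text
(no output)
```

View pics/m10.png

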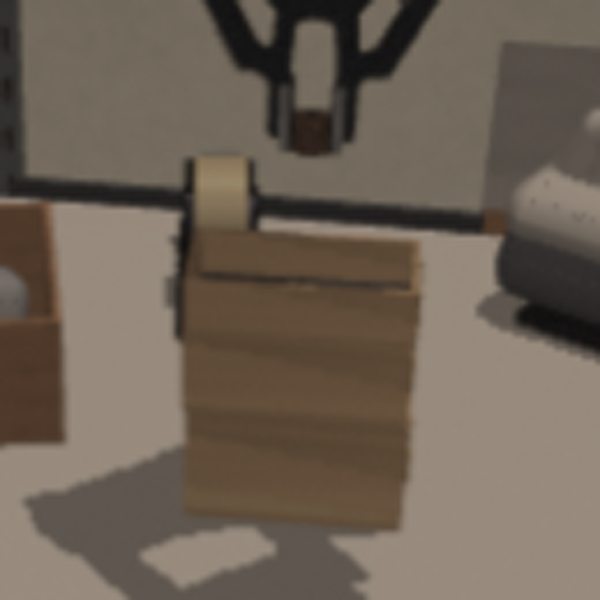

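The small vertebra is upright and centred over the flush stack of three. Lowering.

Call:
jog_arm --hand '[0.012,0.012,0.012,0.012,0.012]' --pt "0 0 -0.03" --pt "0 0 -0.03" --pt "0 0 -0.018" --pt "0 0 -0.009" --pt "0 0 0" --yaw '[0,0,0,0,0]'

```text
time_s: 40.85
position: [0.5147, -0.3636, 0.1514]
tool_rot: [[-0.046, 0.999, -0.0], [0.999, 0.046, 0.0], [0.0, -0.0, -1.0]]
ft_force: [0.5, -1.2, -0.1]
grip_width: 0.0211
gripper_force: 29.4
```

Call:
jog_arm --hand '[0.012,0.012,0.012,0.012,0.012]' --pt "0 0 -0.001" --pt "0 0 -0.001" --pt "0 0 0" --pt "0 0 0" --pt "0 0 0" --yaw '[0,0,0,0,0]'

```text
time_s: 41.48
position: [0.5146, -0.3641, 0.1494]
tool_rot: [[-0.046, 0.999, 0.0], [0.999, 0.046, -0.0], [-0.0, 0.0, -1.0]]
ft_force: [0.7, -0.3, 0.1]
grip_width: 0.0214
gripper_force: 29.4
```

Call:
jog_arm --hand '[0.012,0.012,0.012,0.012,0.012]' --pt "0 0 -0.001" --pt "0 0 -0.0005" --pt "0 0 0" --pt "0 0 0" --pt "0 0 0" --yaw '[0,0,0,0,0]'

```text
time_s: 42.1
position: [0.5147, -0.3641, 0.1488]
tool_rot: [[-0.047, 0.999, 0.001], [0.999, 0.047, -0.001], [-0.001, 0.001, -1.0]]
ft_force: [-2.0, 0.6, 6.0]
grip_width: 0.0212
gripper_force: 30.0
```

Contact with the lining. Release, lift and retreat.

Call:
jog_arm --hand '[0.03,0.04,0.05,0.055,0.055]' --pt "0 0 0" --pt "0 0 0" --pt "0 0 0" --pt "0 0 0" --pt "0 0 0" --yaw '[0,0,0,0,0]'

```text
time_s: 42.72
position: [0.5146, -0.364, 0.1478]
tool_rot: [[-0.046, 0.999, -0.0], [0.999, 0.046, 0.0], [0.0, -0.0, -1.0]]
ft_force: [-0.0, 0.1, 0.2]
grip_width: 0.0554
gripper_force: 0.0
```

Call:
jog_arm --hand '[0.055,0.055,0.055,0.055,0.055]' --pt "0 0 0.01" --pt "0 0 0.03" --pt "0 0 0.04" --pt "0 0 0.04" --pt "0 0 0.03" --yaw '[0,0,0,0,0]'

```text
time_s: 43.35
position: [0.5146, -0.364, 0.3006]
tool_rot: [[-0.046, 0.999, 0.002], [0.999, 0.046, -0.002], [-0.002, 0.002, -1.0]]
ft_force: [-0.7, -0.5, -0.8]
grip_width: 0.0554
gripper_force: 0.0
```

Call:
jog_arm --hand '[0.055,0.055,0.055,0.055,0.055]' --pt "0 0.045 0" --pt "0 0.045 0" --pt "0 0.045 0" --pt "0 0.045 0" --pt "0 0.045 0" --yaw '[-0.1,-0.1,-0.1,-0.1,-0.1]'

```text
time_s: 43.98
position: [0.5144, -0.1376, 0.2987]
tool_rot: [[0.441, 0.897, 0.001], [0.897, -0.441, -0.0], [0.0, 0.001, -1.0]]
ft_force: [0.6, -0.7, -0.6]
grip_width: 0.0547
gripper_force: 0.0
```

Call:
jog_arm --hand '[0.055,0.055,0.055,0.055,0.055]' --pt "0 0.04 0" --pt "0 0.03 0" --pt "0 0 0" --pt "0 0 0" --pt "0 0 0" --yaw '[0,0,0,0,0]'

```text
time_s: 44.6
position: [0.5147, -0.0699, 0.2979]
tool_rot: [[0.439, 0.898, -0.0], [0.898, -0.439, -0.0], [-0.0, 0.0, -1.0]]
ft_force: [0.5, 0.5, -0.0]
grip_width: 0.0552
gripper_force: 0.0
```

Run:
```python
from h import *
t=snap("top","pics/t10.png");s=snap("side","pics/s10.png")
c=lambda im,u,v,h:cv2.resize(im[v-h:v+h,u-h:u+h,::-1],(396,396),interpolation=cv2.INTER_CUBIC)
cv2.imwrite("pics/m11.png",np.hstack([c(t,420,227,33),c(s,310,115,60)]))
```

```text
(no output)
```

View pics/m11.png

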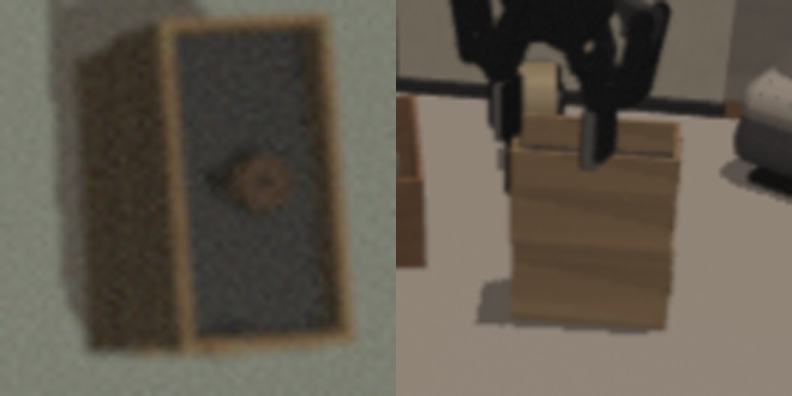

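The small vertebra stands upright in the shallow tray (disc at (265,182)), the stack of three is flush, and the gripper is well clear. Handing in.

```bash
python3 -c "
from rig import env
print(env.close_job())"
```

```text
the job is handed in; nothing more can be done
None
```

I stacked the three trays with each vertebra upright in its own tray and handed the job in at about 45 s; the last pictures show the stack flush, but handing in returned no verdict.

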